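# Clamp the mask plate to the set force

### The arm

A 7-joint arm with a two-finger parallel gripper is mounted at the origin on the work surface. World frame = base frame: x ahead of the robot, y to its left, z up, the work surface at z = 0. Lengths are in mm, angles in rad, forces in N, time in s.
With the tool pointing down it reaches from about 400 to 875 mm from the base axis. Payload 4.4 kg.
Tool frame: the origin (TCP) lies midway between the tips of the shut fingers; the grasp point (between the pads) lies 19 mm behind it (ctrl.grip_point_offset is the distance from the TCP to the grasp point, in mm); z points along the fingers, x is the direction in which the jaws open and shut, and the axes are right-handed (so a half turn about z gives the same grasp; the last joint's range is limited). The gripper opens to 85 mm and grips with 20 to 120 N. Pads are 22 mm wide; open, the fingers measure 114 mm over their backs; the gripper's body (76 mm by 85 mm) begins 54 mm behind the grasp point. The pads swing forward as they close: fully open they stand 13 mm farther back than shut.
Start: joints at [-1.275, 0.628, 0.038, 1.517, -0.027, 0.996, -0.02], TCP at [230.05, 607.943, 231.313] pointing down, gripper open.
Joint ranges: [-3.06, 3.06], [-0.37, 2.12], [-1.25, 1.32], [0.18, 2.47], [-1.1, 4.24], [0.23, 1.98], [-2.94, 2.94]. Speed limits (rad/s): [2.57, 2.57, 3.14, 3.14, 3.14, 3.14, 3.14].

### API

Orientations are given as [roll, pitch, yaw] about the fixed x, y, z axes, in that order (R = Rz(yaw) Ry(pitch) Rx(roll)).
In Python, from cell import ctrl, viewer gives the robot as it stands.
- The arm moves only by the tool apply_moves, never from a script. Its argument "series" is a list that holds one entry, the list of rows, each a list of 6 numbers: the shift along the tool's x, y, z normalised to -1 to 1, where 1 is 50 mm, then the turn, a rotation vector about the tool's x, y, z normalised to -1 to 1, where 1 is 6 degrees. In form: [[[tx, ty, tz, rx, ry, rz], ...]]. A call has exactly 5 rows; each row shifts and turns the commanded pose from where the row before left it, along the tool's axes as they then stand; what a row does not reach is not made up. A row lasts 1/8 s, in which the tool goes at most 62.5 mm and 10.7 degrees, less where a joint would pass 70% of its speed; a pose out of reach is approached as far as the arm can. A call with a number of a shift or a turn outside -1 to 1 is refused whole. A call with a gripper value outside its range is refused whole. "claw" is the gripper command: -1 is shut, 1 is fully open, values between are in proportion, set as the call begins (left out, the last holds). The fingers move at their own pace and stop on an object; the grip force is fixed at half the most. Time passes only in rows, so rows that do not move let the fingers close, or fill a call up. It gives the time, the measured TCP pose, the force and the opening at its end, in the units of the state.
- ctrl.read_state(): the state, without advancing time (a new reading comes with each control period).
- viewer.get_image(name): name is "scene" or "top" or "wrist"; returns the picture (400x640x3 uint8, blue, green, red); there is no depth.
- viewer.camera_info(name): a dict with "K" (3x3 intrinsics, pixels), "R" (3x3) and "t" (3): a world point X has camera coordinates R X + t. Camera axes: x right, y down, z forward; pixel columns grow to the right and rows downward; lengths in mm; the calibration is good to about 2 mm. A picture is of the moment at which its call begins: read the wrist's pose just before it. camera_info takes no time and is no camera call; for the wrist camera it gives the pose at the moment of the call.
- ctrl.finish_job(): hands the job in, once; it reports no verdict.
Trained networks look in the newest picture that a camera, given by its name, has taken for a name from the list of things; names that differ only in an ending like _2 or _b are one class to them, and where a whole thing is asked for, a point or a joint stands for the part that bears it (a point fixed in the world has none). Each returns a list of dicts, best first, with "score" (0 to 1); they miss things now and then, are a little off and sometimes report something else, mostly with a low value. They report only what shows in the picture. A call takes as long as a camera call.
- viewer.find_in(camera, label): "location" ([column, row] as shares, 0 to 1, of the picture: columns of its width, rows of its height, amid what is visible of it).
The state is a dict: "clock": time; "qpos": joint angles; "qd": joint speeds; "tau": joint torques, N m; "eef_pos": TCP position; "tool_rot": TCP orientation; "force": force on the tool from outside, world axes, zero at the start; "torque": the same for the moment, N m; "width": finger opening in mm.
Only numpy, scipy, OpenCV 4.12 (cv2) and the standard library are available. Lean on these libraries where they do the work, as an engineer would, in place of code of your own. Each camera call takes 0.05 s, during which the arm holds its last target. There are 200 camera calls.

### The job

Two identical blue screw clamps stand on the bench. On the one that has the steel mask plate lying in its jaws, turn the T-handle clockwise (seen from above) until the orange indicator tab pops out of the side of its head, stop there without forcing it much further, and let go, leaving the plate clamped in place. Leave the empty clamp's handle as it is.

Things in the scene. Friction and masses are not known exactly. Their poses are not given: they have to be found in the camera images.
- clamp: The loaded clamp: blue C-frame fixed to the bench (left or right), foot 200 x 100 mm. Origin on the bench on the vertical screw axis; z up; x from the screw to the column (81 to 115 mm out, top 112 mm). Its arm, 44 mm wide, top at 130 mm, carries the screw over a steel anvil 64 x 64 mm, top at 35 mm. On the arm a dark round head, 50 mm across, top at 172 mm at screw 0; it does not turn.
- grip (a point): Middle of the loaded clamp's T-handle, on the screw axis, 217 mm above the bench at screw 0; head and handle sink 5.5 mm per rad of tightening. Level steel bar 110 mm long, 12 wide, 14 high, with red 18 mm balls on its ends, on a post of 11 mm; 38 mm free between bar and head. x along the bar, z up, y across; the frame turns with the handle.
- screw (a joint): Turn of the loaded clamp's T-handle, rad; grows clockwise from above (tightening). Range 0 to 2.3. Starts at 0.15 to 0.5; the pad meets the plate at about 0.65; the tab pops out at about 1.05 to 1.2; beyond 1.85 is over-tightened. Takes about 0.25 Nm when free, 0.4 Nm at the set force; stays where it is left.
- tab (a joint): Travel in m of the loaded clamp's orange indicator tab (18 mm wide, 10 mm high), which slides out of the side of the head along the clamp's +y, about 158 mm above the bench: 0 held in, flush with the head; 0.013 popped out. A spring throws it out when the pad reaches the set force.
- pad: The loaded clamp's sprung round pad, 24 mm across, 10 mm thick, below the arm on the screw axis; origin at the middle of its underside, 44.5 mm above the bench at screw value 0. It goes down with the screw and presses the plate: about 20 N when the tab pops.
- plate: Loose steel mask plate with two eye slots, 84 x 150 x 6 mm, 0.45 kg, lying on the loaded clamp's anvil under the pad; origin at the middle of its underside, y along its length. Not to be handled.
- idle_clamp: The other clamp, the same in every way but empty: the wrong one. Its frame is as that of the loaded clamp.
- idle_bar_end (a point): One end of the empty clamp's T-handle bar, 55 mm from its screw axis, 217 mm above the bench; it must stay within 30 mm of where it started.

How it is judged:
By the outcome, as a careful person would: the job done as asked, in the order asked, and still so for the second after the job is handed in, with the robot touching nothing.
It also fails if it takes over 32 s, if anything falls off the work surface, if the arm or the gripper's body presses on something with over 40 N, if the wrist force passes 120 N, or if a joint passes its speed limit or range.

## Working session

There is one attempt and no reset: what is moved stays moved. The work goes in short steps, Python scripts to look and compute and a tool call to move; the robot and the scene stay as the last step left them, time stands still between calls to the robot, and variables do not carry over. Pictures are saved under pics/ and viewed, about 8 in all and at most 12, crops included, and the job is handed in when it is done.

Besides the shell and the picture viewer there is one more tool, called after "Emit:" by a JSON object that holds its "method" and its "body", one argument or row to a line. apply_moves: Moves the arm, as the interface text tells. Scaled input: -1 to 1 covers 50 mm each way for a shift and 6 degrees each way for a turn. Its arguments: {"type":"object","properties":{"series":{"type":"array","items":{"type":"array","items":{"type":"array","items":{"type":"number"}}}},"claw":{"type":"number"}},"required":["series"]}

```bash
mkdir -p pics; ls
python3 - <<'E'
from cell import ctrl, viewer
import cv2
s=ctrl.read_state();print({k:s[k] for k in('clock','eef_pos','tool_rot','force','width')})
for c in('scene','top'):
    cv2.imwrite(f'pics/{c}0.png',viewer.get_image(c))
    for l in('grip','plate','clamp','tab','idle_bar_end'):
        print(c,l,[(round(d['score'],2),[round(d['location'][0]*640),round(d['location'][1]*400)]) for d in viewer.find_in(c,l)][:4])
print(viewer.camera_info('top'))
E
```

```text
pics
{'clock': 0.0, 'eef_pos': array([229.82338875, 607.35874788, 230.40865554]), 'tool_rot': array([3.14159009e+00, 1.84612699e-03, 1.20899014e+00]), 'force': array([-1.13289086, -0.01081712, -0.18033341]), 'width': 85.5246351770462}
scene grip [(0.59, [385, 132])]
scene plate [(0.97, [377, 207])]
scene clamp [(0.84, [399, 193])]
scene tab []
scene idle_bar_end [(0.68, [220, 206])]
top grip [(0.88, [245, 199])]
top plate [(0.56, [261, 211])]
top clamp [(0.94, [255, 188])]
top tab []
top idle_bar_end [(0.98, [409, 218])]
{'K': array([[445.24288222,   0.        , 326.22393432],
       [  0.        , 445.24288222, 201.15580093],
       [  0.        ,   0.        ,   1.        ]]), 'R': array([[-0.02209568, -0.99968796, -0.01165183],
       [-0.98274149,  0.02385919, -0.18343909],
       [ 0.18365986,  0.00739752, -0.98296202]]), 't': array([  20.80411251,  576.9479426 , 1130.6047379 ])}
```

View pics/scene0.png

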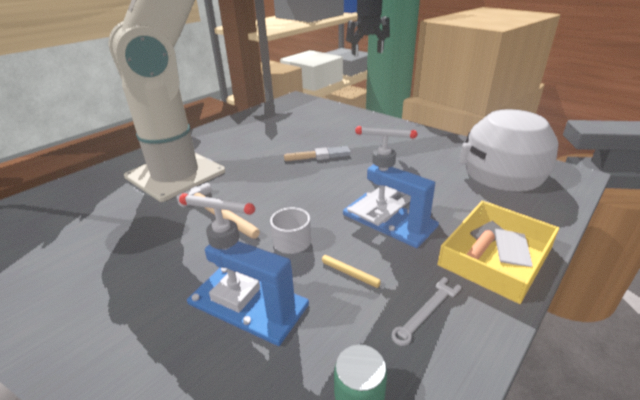

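View pics/top0.png

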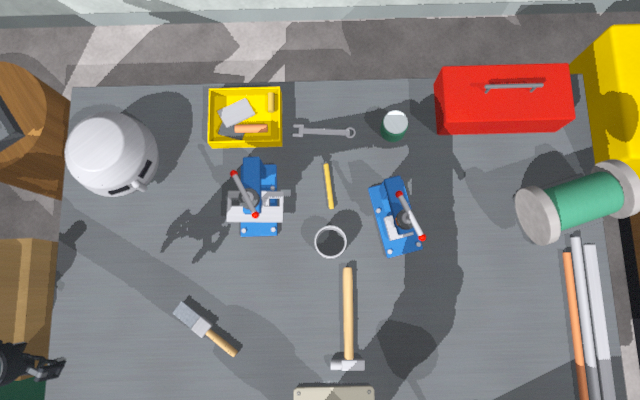

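The loaded clamp is on the left in the top view, with the plate under it. Its red balls are at about (235,173) and (256,214) in top, and (358,131) and (414,133) in scene. Next I'll locate them precisely.

```bash
cat > h.py <<'E'
import cv2,numpy as np
from cell import ctrl,viewer
def red(img,box):
    x0,y0,x1,y1=box; c=cv2.cvtColor(img[y0:y1,x0:x1],cv2.COLOR_BGR2HSV)
    m=(((c[...,0]<6)|(c[...,0]>174))&(c[...,1]>170)&(c[...,2]>90)).astype(np.uint8)
    n,_,st,ce=cv2.connectedComponentsWithStats(m)
    return [(int(st[i,4]),ce[i]+[x0,y0]) for i in range(1,n) if st[i,4]>5]
def atz(cam,px,z):
    i=viewer.camera_info(cam);K,R,t=map(np.array,(i['K'],i['R'],i['t']))
    d=R.T@np.linalg.inv(K)@[*px,1];C=-R.T@t
    return C+d*(z-C[2])/d[2]
def P(cam):
    i=viewer.camera_info(cam);return np.array(i['K'])@np.c_[i['R'],i['t']]
def tri(a,b,c1='top',c2='scene'):
    X=cv2.triangulatePoints(P(c1),P(c2),np.array(a,float).reshape(2,1),np.array(b,float).reshape(2,1))[:,0];return X[:3]/X[3]
E
python3 - <<'E'
from h import *
np.set_printoptions(precision=1,suppress=True)
t=cv2.imread('pics/top0.png');s=cv2.imread('pics/scene0.png')
T=red(t,(220,160,275,225));S=red(s,(340,115,430,145));print(T,S)
for _,p in T: print(atz('top',p,215.5),[tri(p,q) for _,q in S])
# blue foot: outline for clamp yaw
print('column/foot', [atz('top',p,0) for p in ((238,236),(277,236))])
for n,px in (('helmet',(110,150)),('cup',(331,241))): print(n,atz('top',px,50))
print(ctrl.read_state()['qpos'])
c=cv2.resize(t[145:245,205:305],(600,600),interpolation=cv2.INTER_CUBIC);cv2.imwrite('pics/c1.png',c)
E
```

```text
[(25, array([233.2, 172.4])), (27, array([254.8, 214.6]))] []
[620.3 220.8 215.5] []
[519.8 169.7 215.5] []
column/foot [array([495.8, 252.4,   0. ]), array([493.3, 145.1,   0. ])]
helmet [735.  597.1  50. ]
cup [471.3  -2.7  50. ]
[-1.3  0.6  0.   1.5 -0.   1.  -0. ]
```

View pics/c1.png

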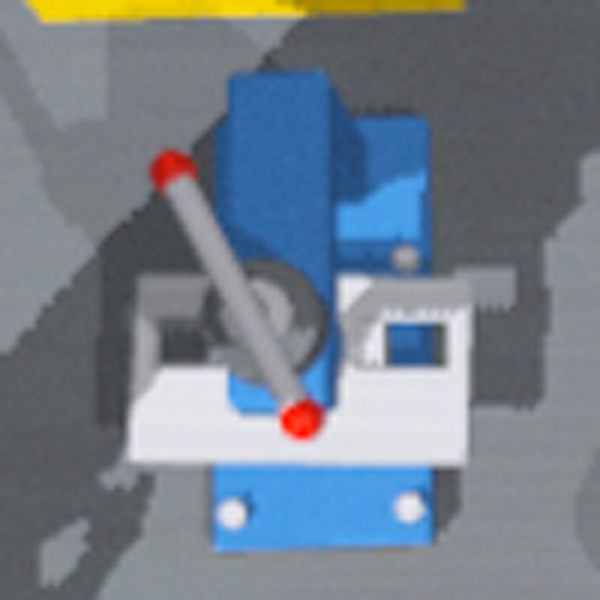

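The crop shows the loaded clamp with its column toward +x. The bar balls in the crop are at (173,170) and (301,420), which puts the grip at about (570,195) and the bar yaw at about 27°. Turning clockwise from above is +rz in the tool frame. Next I'll plan the approach.

```bash
cat >> h.py <<'E'
from scipy.spatial.transform import Rotation as Ro
def plan(target,yaw_deg,n):
    s=ctrl.read_state();p=np.array(s['eef_pos'],float);R=Ro.from_euler('xyz',s['tool_rot'])
    G=Ro.from_euler('xyz',[np.pi,0,np.deg2rad(yaw_deg)])
    rv=(R.inv()*G).as_rotvec(degrees=True)/n;d=(np.array(target)-p)/n
    for k in range(n):
        t=R.inv().apply(d)/50; print([round(float(v),3) for v in (*t,*(rv/6))]); R=R*Ro.from_rotvec(rv,degrees=True)
E
python3 - <<'E'
from h import *
np.set_printoptions(precision=2,suppress=True)
s=ctrl.read_state();R=Ro.from_euler('xyz',s['tool_rot'])
i=viewer.camera_info('wrist');C=-np.array(i['R']).T@i['t']
print('cam in tool',R.inv().apply(C-s['eef_pos']),'axis',R.inv().apply(np.array(i['R'])[2]))
plan([570,195,300],117,15)
E
```

```text
cam in tool [   0.09  -66.72 -142.9 ] axis [-0.    0.26  0.96]
[-0.354, 0.619, -0.092, -0.0, 0.0, -0.53]
[-0.388, 0.598, -0.092, -0.0, 0.0, -0.53]
[-0.421, 0.576, -0.092, -0.0, 0.0, -0.53]
[-0.452, 0.551, -0.092, -0.0, 0.0, -0.53]
[-0.482, 0.525, -0.092, -0.0, 0.0, -0.53]
[-0.511, 0.498, -0.092, -0.0, 0.0, -0.53]
[-0.537, 0.469, -0.092, -0.0, 0.0, -0.53]
[-0.563, 0.438, -0.092, -0.0, 0.0, -0.53]
[-0.586, 0.406, -0.092, -0.0, 0.0, -0.53]
[-0.608, 0.373, -0.092, -0.0, 0.0, -0.53]
[-0.627, 0.339, -0.092, -0.0, 0.0, -0.53]
[-0.645, 0.304, -0.092, -0.0, 0.0, -0.53]
[-0.661, 0.267, -0.092, -0.0, 0.0, -0.53]
[-0.675, 0.23, -0.092, -0.0, 0.0, -0.53]
[-0.687, 0.192, -0.092, -0.0, 0.0, -0.53]
```

Emit:
{"method": "apply_moves", "body": {
  "series": [
    [[-0.354,0.619,-0.092,0,0,-0.53],[-0.388,0.598,-0.092,0,0,-0.53],[-0.421,0.576,-0.092,0,0,-0.53],[-0.452,0.551,-0.092,0,0,-0.53],[-0.482,0.525,-0.092,0,0,-0.53]]
  ],
  "claw": 1
}}

```text
clock: 1.23
eef_pos: [344.1, 469.4, 254.6]
tool_rot: [3.141, -0.0, 1.488]
force: [0.8, 0.3, -0.4]
width: 85.6
```

Emit:
{"method": "apply_moves", "body": {
  "series": [
    [[-0.511,0.498,-0.092,0,0,-0.53],[-0.537,0.469,-0.092,0,0,-0.53],[-0.563,0.438,-0.092,0,0,-0.53],[-0.586,0.406,-0.092,0,0,-0.53],[-0.608,0.373,-0.092,0,0,-0.53]]
  ]
}}

```text
clock: 1.85
eef_pos: [457.3, 331.7, 277.6]
tool_rot: [3.141, -0.0, 1.766]
force: [0.1, 0.7, -0.2]
width: 85.1
```

Emit:
{"method": "apply_moves", "body": {
  "series": [
    [[-0.627,0.339,-0.092,0,0,-0.53],[-0.645,0.304,-0.092,0,0,-0.53],[-0.661,0.267,-0.092,0,0,-0.53],[-0.675,0.23,-0.092,0,0,-0.53],[-0.687,0.192,-0.092,0,0,-0.53]]
  ]
}}

```text
clock: 2.48
eef_pos: [570.5, 194.0, 300.6]
tool_rot: [3.141, -0.0, 2.043]
force: [0.0, 1.5, 0.5]
width: 85.4
```

Run:
```python
from h import *
np.set_printoptions(precision=2,suppress=True)
s=ctrl.read_state();print(s['clock'],s['eef_pos'],s['tool_rot'],s['force'],s['qpos'])
w=viewer.get_image('wrist');cv2.imwrite('pics/w1.png',w)
for a,p in red(w,(0,0,640,400)): print(a,p,atz('wrist',p,215.5))
```

```text
2.475 [570.55 193.99 300.61] [ 3.14 -0.    2.04] [0.03 1.5  0.54] [-0.29  0.49 -0.14  1.56  0.07  1.09  1.6 ]
350 [320.6  133.75] [524.18 162.36 215.5 ]
220 [321.68 266.81] [625.14 214.37 215.5 ]
```

View pics/w1.png

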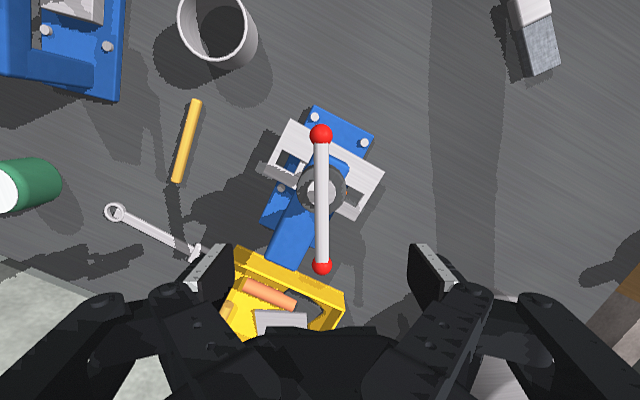

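The wrist view shows the bar vertical at column 321, midway between the fingers (inner edges about 235 and 410), so yaw and lateral position look right. However, the wrist calibration says it's about 7 mm off, so I'll check that against the scene view.

Run:
```python
from h import *
np.set_printoptions(precision=1,suppress=True)
print(viewer.camera_info('wrist')['K'])
i=viewer.camera_info('wrist');R=Ro.from_euler('xyz',ctrl.read_state()['tool_rot'])
print('axis',R.inv().apply(np.array(i['R'])[2]).round(3),R.inv().apply(-np.array(i['R']).T@i['t']-ctrl.read_state()['eef_pos']))
T=[(233.2,172.4),(254.8,214.6)];W=[(321.68,266.81),(320.6,133.75)]
for a,w in zip(T,W):
    for b in ((358.5,130.5),(414,133.5)): print('top-scene',tri(a,b),'wrist-scene',tri(w,b,'wrist'))
    print('top-wrist',tri(a,w,'top','wrist'))
```

```text
[[289.3   0.  320.4]
 [  0.  289.3 199.2]
 [  0.    0.    1. ]]
axis [-0.   0.3  1. ] [   0.3  -66.5 -142.9]
top-scene [583.2 182.6 247.5] wrist-scene [568.1 159.2 246.9]
top-scene [620.9 221.3 214.4] wrist-scene [624.7 214.3 217.8]
top-wrist [614.9 214.1 236.5]
top-scene [520.1 170.2 212.2] wrist-scene [524.7 162.8 215.9]
top-scene [569.3 200.2 201. ] wrist-scene [593.3 195.3 221.3]
top-wrist [519.  165.5 232.7]
```

Run:
```python
from h import *
np.set_printoptions(precision=4,suppress=True)
for k in range(2):
    s=ctrl.read_state();R=Ro.from_euler('xyz',s['tool_rot']);i=viewer.camera_info('wrist')
    w=viewer.get_image('wrist')
    C=-np.array(i['R']).T@i['t']
    print(s['clock'],s['eef_pos'],s['tool_rot'],'C',C,'Ctool',R.inv().apply(C-s['eef_pos']),R.inv().as_matrix()@np.array(i['R']).T)
    for a,p in red(w,(0,0,640,400)): print(a,p,atz('wrist',p,215.5))
```

```text
2.525 [574.608  187.9364 301.0149] [3.1395 0.0054 2.0379] C [514.4342 158.8245 443.7765] Ctool [   0.3263  -66.5396 -142.9043] [[ 1.      0.0003 -0.0006]
 [-0.0001  0.965   0.2623]
 [ 0.0006 -0.2623  0.965 ]]
348 [330.2299 132.3132] [518.1406 170.539  215.5   ]
215 [330.8047 265.614 ] [618.7374 222.5919 215.5   ]
2.575 [573.0433 189.7494 300.6432] [3.1403 0.0037 2.0348] C [513.0044 160.6429 443.4593] Ctool [   0.3139  -66.5368 -142.9023] [[ 1.      0.0003 -0.0006]
 [-0.0001  0.965   0.2623]
 [ 0.0006 -0.2623  0.965 ]]
346 [326.8121 133.1936] [517.9592 171.2327 215.5   ]
211 [328.2559 266.5687] [618.3654 223.8849 215.5   ]
```

The earlier mismatch came from the arm still settling when I took that picture. Settled, the wrist gives (568,197) and 27.5°, and top gives (570,195) and 27°, so they agree. I'll use (569,196) and descend.

Emit:
{"method": "apply_moves", "body": {
  "series": [
    [[0.027,-0.009,0.4,0,0,0],[0,0,0.5,0,0,0],[0,0,0.4,0,0,0],[0,0,0.3,0,0,0],[0,0,0.2,0,0,0]]
  ]
}}

```text
clock: 3.25
eef_pos: [568.4, 196.6, 209.7]
tool_rot: [-3.141, -0.0, 2.042]
force: [0.3, 0.1, -1.4]
width: 85.1
```

Emit:
{"method": "apply_moves", "body": {
  "series": [
    [[0,0,0.15,0,0,0],[0,0,0.13,0,0,0],[0,0,0,0,0,0],[0,0,0,0,0,0],[0,0,0,0,0,0]]
  ]
}}

```text
clock: 3.88
eef_pos: [569.1, 196.0, 196.7]
tool_rot: [3.141, 0.0, 2.041]
force: [-0.1, -0.8, 0.0]
width: 85.3
```

Run:
```python
from h import *
np.set_printoptions(precision=3,suppress=True)
s=ctrl.read_state();print(s['clock'],s['eef_pos'],s['tool_rot'],s['force'],s['torque'])
w=viewer.get_image('wrist');cv2.imwrite('pics/w2.png',w)
for a,p in red(w,(0,0,640,400)): print(a,p,atz('wrist',p,215.5))
```

```text
3.875 [569.082 196.026 196.692] [3.141 0.    2.041] [-0.112 -0.836  0.013] [ 0.045  0.    -0.017]
1203 [314.669 145.983] [519.975 168.605 215.5  ]
```

View pics/w2.png

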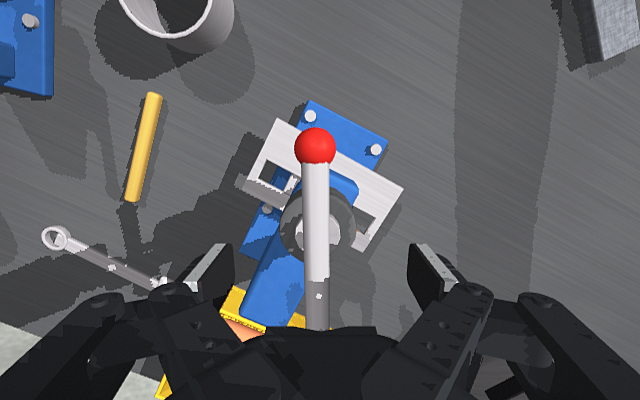

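The bar is between the fingers (ball at (315,146)), about 2 mm toward −x of the tool. I'll nudge it and close.

Emit:
{"method": "apply_moves", "body": {
  "series": [
    [[-0.034,0,0,0,0,0],[0,0,0,0,0,0],[0,0,0,0,0,0],[0,0,0,0,0,0],[0,0,0,0,0,0]]
  ],
  "claw": -1
}}

```text
clock: 4.55
eef_pos: [569.7, 194.2, 196.4]
tool_rot: [3.142, 0.0, 2.042]
force: [-0.4, -0.7, 1.3]
width: 10.8
```

Run:
```python
from h import *
np.set_printoptions(precision=3,suppress=True)
s=ctrl.read_state();print(s['clock'],s['eef_pos'],s['tool_rot'],s['force'],s['torque'],s['width'])
w=viewer.get_image('wrist');cv2.imwrite('pics/w3.png',w)
for a,p in red(w,(0,0,640,400)): print(a,p,atz('wrist',p,215.5))
```

```text
4.55 [569.718 194.227 196.43 ] [3.142 0.    2.042] [-0.371 -0.695  1.335] [-0.243  0.051  0.125] 10.794953778839698
1210 [319.589 146.605] [519.946 168.762 215.5  ]
```

View pics/w3.png

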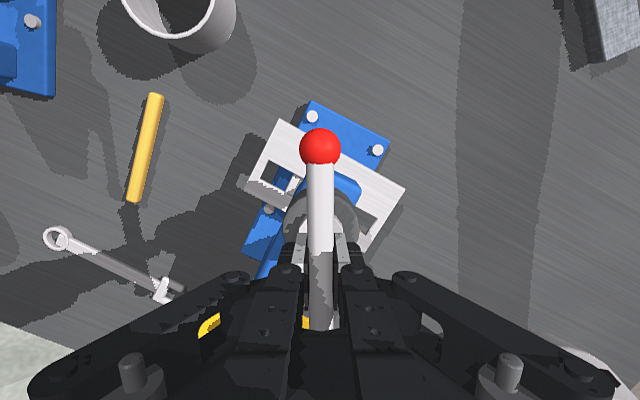

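Gripped, with the bar centred (ball at (320,147), width 10.8). Now I'll turn it clockwise 24° in the first call, sinking along with it.

Emit:
{"method": "apply_moves", "body": {
  "series": [
    [[0,0,0.009,0,0,0.8],[0,0,0.009,0,0,0.8],[0,0,0.009,0,0,0.8],[0,0,0.009,0,0,0.8],[0,0,0.009,0,0,0.8]]
  ]
}}

```text
clock: 5.22
eef_pos: [569.7, 194.4, 194.3]
tool_rot: [3.141, 0.0, 1.621]
force: [1.0, -0.6, 1.0]
width: 10.8
```

```bash
cat > chk.py <<'E'
from h import *
import sys
np.set_printoptions(precision=2,suppress=True)
s=ctrl.read_state();print(s['clock'],s['eef_pos'],np.rad2deg(s['tool_rot'][2]),s['force'],s['torque'],s['width'])
w=viewer.get_image('wrist');cv2.imwrite(f'pics/{sys.argv[1]}.png',w)
for a,p in red(w,(0,0,640,400)): print('red',a,p)
c=cv2.cvtColor(w,cv2.COLOR_BGR2HSV)[120:280,200:440]
m=((c[...,0]>6)&(c[...,0]<20)&(c[...,1]>160)&(c[...,2]>100)).astype(np.uint8)
n,_,st,ce=cv2.connectedComponentsWithStats(m)
print('orange',[(st[i].tolist(),(ce[i]+[200,120]).round()) for i in range(1,n) if st[i,4]>3])
print('tab',[(round(d['score'],2),[round(d['location'][0]*640),round(d['location'][1]*400)]) for d in viewer.find_in('wrist','tab')])
E
python3 chk.py w4
```

```text
5.225 [569.68 194.4  194.25] 92.86293128561174 [ 1.02 -0.65  1.  ] [-0.11  0.04  0.39] 10.775210907854763
red 1202 [318.72 146.63]
orange [([156, 91, 4, 10, 17], array([358., 215.]))]
tab [(0.7, [320, 196])]
```

View pics/w4.png

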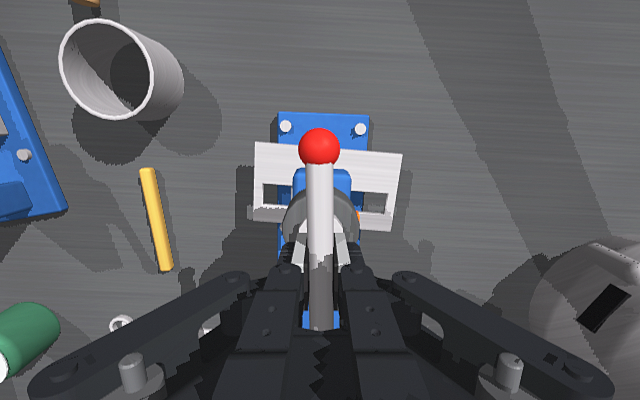

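The flush tab shows as an orange sliver at (358,215), so I can watch it directly. I'll continue in small steps.

Emit:
{"method": "apply_moves", "body": {
  "series": [
    [[0,0,0.003,0,0,0.25],[0,0,0.003,0,0,0.25],[0,0,0.003,0,0,0.25],[0,0,0.003,0,0,0.25],[0,0,0,0,0,0]]
  ]
}}

```text
clock: 5.95
eef_pos: [569.7, 194.4, 193.6]
tool_rot: [3.141, -0.0, 1.517]
force: [-0.9, -1.9, 3.5]
width: 11.0
```

```bash
python3 chk.py w5
```

```text
5.95 [569.7  194.44 193.63] 86.93716384408941 [-0.93 -1.92  3.47] [-0.29  0.14  0.2 ] 11.00757473168953
red 1206 [318.96 146.65]
orange [([154, 88, 5, 12, 25], array([357., 212.]))]
tab []
```

Emit:
{"method": "apply_moves", "body": {
  "series": [
    [[0,0,0.003,0,0,0.25],[0,0,0.003,0,0,0.25],[0,0,0.003,0,0,0.25],[0,0,0.003,0,0,0.25],[0,0,0,0,0,0]]
  ]
}}

```text
clock: 6.68
eef_pos: [569.7, 194.5, 193.0]
tool_rot: [3.141, -0.0, 1.412]
force: [-0.0, -0.8, 6.1]
width: 10.5
```

```bash
python3 chk.py w6
```

```text
6.675 [569.7  194.46 193.03] 80.90930464071279 [-0.04 -0.84  6.15] [-0.26  0.12  0.18] 10.462065266351669
red 1205 [318.97 146.63]
red 51 [  2.   394.94]
orange [([156, 81, 23, 31, 528], array([368., 216.]))]
tab [(0.55, [368, 216])]
```

The tab popped out: the orange area went from 25 to 528 px and is now 23 px wide at (368,216). I'll add 1.2° as margin, then release.

Emit:
{"method": "apply_moves", "body": {
  "series": [
    [[0,0,0.002,0,0,0.2],[0,0,0,0,0,0],[0,0,0,0,0,0],[0,0,0,0,0,0],[0,0,0,0,0,0]]
  ]
}}

```text
clock: 7.4
eef_pos: [569.7, 194.5, 192.9]
tool_rot: [3.141, -0.0, 1.391]
force: [-0.4, -1.5, 5.2]
width: 11.2
```

Emit:
{"method": "apply_moves", "body": {
  "series": [
    [[0,0,0,0,0,0],[0,0,0,0,0,0],[0,0,0,0,0,0],[0,0,0,0,0,0],[0,0,0,0,0,0]]
  ],
  "claw": 1
}}

```text
clock: 8.02
eef_pos: [569.6, 194.5, 192.7]
tool_rot: [-3.141, -0.0, 1.392]
force: [0.4, 0.1, -0.0]
width: 85.9
```

```bash
python3 chk.py w7
```

```text
8.025 [569.57 194.48 192.71] 79.76566908170624 [ 0.42  0.07 -0.05] [-0.06 -0.01  0.08] 85.86509086291466
red 1212 [319.07 147.01]
orange [([156, 80, 23, 32, 532], array([368., 216.]))]
tab [(0.86, [364, 217])]
```

View pics/w7.png

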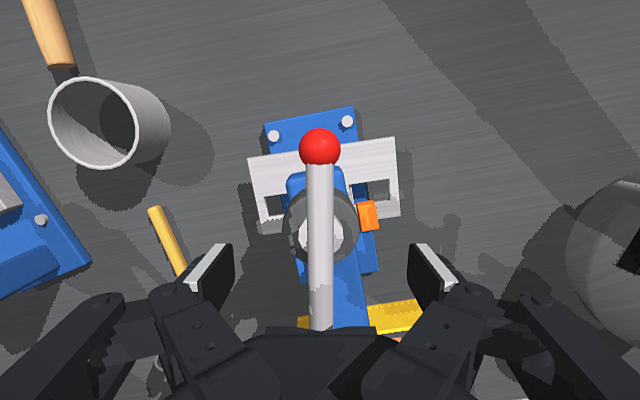

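The fingers are open, the tab is out at (368,216), and the bar has stayed put. I'll lift straight up and do the final check.

Emit:
{"method": "apply_moves", "body": {
  "series": [
    [[0,0,-0.2,0,0,0],[0,0,-0.4,0,0,0],[0,0,-0.5,0,0,0],[0,0,-0.5,0,0,0],[0,0,-0.5,0,0,0]]
  ]
}}

```text
clock: 8.75
eef_pos: [569.7, 194.5, 299.4]
tool_rot: [3.141, -0.001, 1.392]
force: [0.2, -0.9, 0.1]
width: 85.5
```

Emit:
{"method": "apply_moves", "body": {
  "series": [
    [[0,0,-0.2,0,0,0],[0,0,0,0,0,0],[0,0,0,0,0,0],[0,0,0,0,0,0],[0,0,0,0,0,0]]
  ]
}}

```text
clock: 9.38
eef_pos: [569.4, 194.3, 307.1]
tool_rot: [-3.141, 0.001, 1.392]
force: [-0.1, -0.9, -0.8]
width: 85.0
```

```bash
python3 chk.py w8
python3 - <<'E'
from h import *
t=viewer.get_image('top');a=cv2.imread('pics/top0.png')
print('idle',red(a,(380,180,440,250)),red(t,(380,180,440,250)))
E
```

```text
9.375 [569.36 194.34 307.1 ] 79.76784971863393 [-0.13 -0.87 -0.77] [-0.03 -0.05  0.02] 85.02876491916774
red 315 [320.   134.57]
red 198 [321.07 262.51]
red 1122 [ 17.91 345.39]
orange [([144, 52, 14, 19, 204], array([350., 181.])), ([16, 108, 2, 4, 4], array([216., 230.])), ([18, 113, 2, 4, 4], array([218., 234.])), ([20, 120, 2, 3, 4], array([220., 241.]))]
tab [(0.7, [352, 181])]
idle [(27, array([398.25925926, 193.2962963 ])), (37, array([422.27027027, 237.40540541]))] [(27, array([398.25925926, 193.2962963 ])), (31, array([422.        , 237.38709677]))]
```

View pics/w8.png

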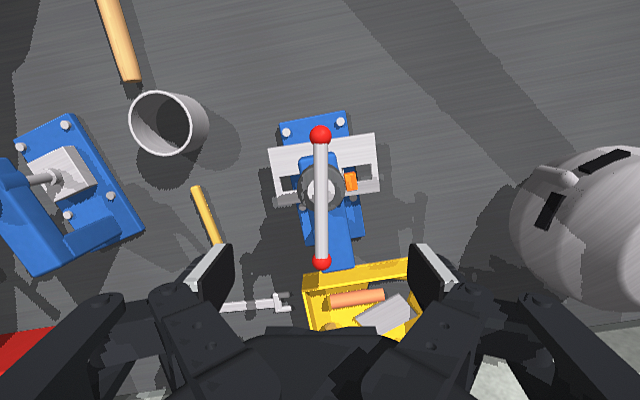

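The gripper is clear, the tab is out at (350,181), the plate is in place, and the idle handle hasn't moved.

```bash
python3 -c "
from cell import ctrl
print(ctrl.finish_job())"
```

```text
the job is handed in; nothing more can be done
None
```

The loaded clamp is tightened: its orange tab popped out, the plate is still held in the jaws, and the job was handed in at about 9.5 s of the 32 s allowed.

- **Turning:** I gripped the T-handle across its middle and turned it clockwise about 37° in all. The tab came out at about 36°, and I went roughly 1° past that before opening the fingers and lifting clear.
- **Final checks:** With the gripper about 100 mm above the handle and touching nothing, the wrist picture still showed the tab out and the plate under the pad. The empty clamp's red handle balls were within about 0.3 pixel of where they started in the top picture. The highest wrist force I read was about 6 N.
- **Disagreement:** One early wrist measurement was about 7 mm off from the top camera because the arm was still settling. Repeating it once settled brought the two to within about 3 mm.
- **Not measured:** I judged the stopping point by the tab alone, so I don't have the screw's actual angle.

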